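# Centre-punch the drill spot on a microscope bracket blank

### The job

Take the spring-loaded centre punch (the thick-barrelled one, not the slim scriber) out of the white tool block, stand it upright on the scribed spot of the clamped bracket blank and press it gently straight down until its hidden spring snaps and drives the mark in; stop there, never forcing it against its solid end stop. Then put the punch back upright in the hole it came from, fully home on its collar, and leave everything else where it is.

Things in the scene. Friction and masses are not known exactly. Their poses are not given: they have to be found in the camera images.
- punch_grip (a point): Centre of the barrel of the loose spring punch (about 230 g), where to grasp it; z points up along the punch. Knurled steel barrel 18 mm across, from 28 mm below to 28 mm above this point; a 21 mm wide domed cap reaches 38 mm above it; below the barrel a collar 28 mm across and 6 mm thick, its flat underside 34 mm below this point. The nose with its 16 mm flat foot hangs below the collar.
- punch: The same punch; origin at the centre of the collar's underside, z up. Its nose is screwed in or out by an amount nobody has measured: the foot's face lies 26 to 50 mm below this origin, out of sight while the punch hangs in the block, so first contact with the blank must be felt. When lifted off, it cocks itself again.
- holder_hole0 (a point): Centre of the mouth of one hole of the fixed white plastic tool block (60 x 150 x 55 mm high, long side along its own y). The hole is 25 mm across, vertical, right through; z up. Punch or scriber hangs in it, the collar resting on the top face; the punch's barrel centre is then 34 mm above this point.
- holder_hole1 (a point): Centre of the mouth of the other hole of the tool block, 84 mm from the first; the same.
- spot (a point): The drill spot: centre of a 10 mm round hole in the fixed aluminium bracket blank, filled to 1 mm below the brim with a soft grey metal plug, with four short scribed lines around it that make a cross. This point is level with the blank's top face, 32 mm above the table; z up. The punch's axis must be within 2.5 mm of it or its 4 mm pin strikes beside the plug. An empty 14 mm hole 46 mm away is not the spot.
- blank: Dark steel block 130 x 84 x 20 mm, fixed to the table, carrying the clamped aluminium blank (90 x 60 x 12 mm with a small ear); origin at the centre of its underside, x along its long side; the spot lies at (16, 6, 32) mm. Two steel clamps up to 14 mm above the top face hold the ends of the blank, their inner edges 23 and 55 mm from the spot along x.
- mark (a joint): Depth of the plug below its start, m: 0 unmarked, 0.003 full; it stays. Pressing the punch, its push starts at 2 N and rises 1.5 to 2.5 N per mm; at 13 to 15 N, some 5 to 9 mm after contact, the hidden spring snaps: the push drops at once by 4 to 6 N and a pin shoots 3 mm out of the foot. Some 3 to 4 mm further (by then about 16 N) is the solid stop, where force leaps; 20 N is too much.
- scriber: Slim scriber, 11 mm barrel with a 27 mm collar, hanging in the other hole of the tool block; origin at its collar's underside; it stands 62 mm above the block. Not to be disturbed.
- spacer: Loose steel spacer ring, 18 mm across, 8 mm high, lying on the ear of the blank; origin under its centre. Bystander.
- rule: Loose steel rule 150 x 25 x 4 mm on the table between tool block and blank; origin under its centre. Bystander.
- dishes_a: Stack of five culture dishes, 92 mm across, 75 mm high; origin under its centre. Bystander.
- dishes_b: Stack of three culture dishes, 92 mm across, 45 mm high; origin under its centre. Bystander.
- dropper: Amber dropper bottle, 34 mm across, 75 mm high; origin under its centre. Bystander.
- slide_box: Grey slide box 85 x 100 x 32 mm; origin under its centre. Bystander.
- driver: Screwdriver lying on the table; origin under its middle. Bystander.
Not all that is in view belongs to the job. What is shaped like the punch but pink is not meant.

How it is judged:
On the way, in this order (a step that is already met when the one before it is completed fails the run):
1. the punch is lifted clear of the tool block (z of punch_grip in the frame of holder_hole0 above 0.088 m), for 0.1 s.
2. the punch stands upright on the spot, pressed on it, and has snapped: the mark is driven at least 1.5 mm deep (value of joint mark above 0.0015 m and angle between punch_grip's own z axis and vertical below 0.12 rad and horizontal distance between punch_grip and spot below 0.008 m and contact force between punch and blank above 0.5 N), for 0.02 s.
At the end, for the whole second after the job is handed in: The mark is at least 1.5 mm deep, and the punch is back in the free hole of the tool block: upright within 7 degrees, its barrel centre within 8 mm of the hole's axis and 29 to 39 mm above the hole's mouth (collar on the top face), at rest and released (value of joint mark above 0.0015 m and ((horizontal distance between punch_grip and holder_hole0 below 0.008 m and z of punch_grip in the frame of holder_hole0 between 0.029 and 0.039 m) or (horizontal distance between punch_grip and holder_hole1 below 0.008 m and z of punch_grip in the frame of holder_hole1 between 0.029 and 0.039 m)) and angle between punch_grip's own z axis and vertical below 0.12 rad and linear speed of punch below 0.02 m/s and contact force between the fingers and punch below 0.1 N); the robot touches nothing.
It fails at once if the punch is forced: more than 20 N between punch and blank (contact force between punch and blank above 20 N).
It fails at once if the punch leans more than 9 degrees while pressed on the blank (contact force between punch and blank above 4 N and angle between punch_grip's own z axis and vertical above 0.16 rad).
It fails at once if the gripper itself presses on the blank (over 3 N) (contact force between the fingers and blank above 3 N).
It fails at once if a bystander (scriber, spacer, rule, dish stack, dropper bottle, slide box, screwdriver) is shifted more than 20 mm (distance of any of scriber, spacer, rule, dishes_a, dishes_b, dropper, slide_box, driver from where it was at the start of the episode above 0.02 m).
It also fails if it takes over 67 s, if anything falls off the work surface, if the arm or the gripper's body presses on something with over 40 N, if the wrist force passes 120 N, or if a joint passes its speed limit or range.

### The arm

A 7-joint arm with a two-finger parallel gripper is mounted at the origin on the work surface. World frame = base frame: x ahead of the robot, y to its left, z up, the work surface at z = 0. Lengths are in m, angles in rad, forces in N, time in s.
With the tool pointing down it reaches from about 0.35 to 0.775 m from the base axis. Payload 3.1 kg.
Tool frame: the origin (TCP) lies between the finger pads; the fingertips stand robot.tip_extent ahead of it and the grasp point (between the pads) lies 8 mm behind it (robot.tip_extent is the distance from the TCP to the fingertips, in m); z points along the fingers, y is the line along which they close (so a half turn about z gives the same grasp; the last joint's range is limited). The gripper opens to 85 mm and grips with 20 to 120 N. Pads are 22 mm wide; open, the fingers measure 114 mm over their backs; the gripper's body (76 mm by 85 mm) begins 54 mm behind the grasp point. The pads swing forward as they close: fully open they stand 13 mm farther back than shut.
Start: joints at [-1.309, 0.311, 0.014, 1.512, -0.004, 1.319, -0.027], TCP at [0.165, 0.525, 0.204] pointing down, gripper open.
Joint ranges: [-2.7, 2.7], [-0.3, 1.91], [-1.27, 1.3], [0.12, 2.57], [-1.44, 4.58], [0.2, 2.03], [-3.05, 3.05]. Speed limits (rad/s): [2.79, 2.79, 3.14, 3.14, 3.14, 3.14, 3.14].

### API

Orientations are given as [roll, pitch, yaw] about the fixed x, y, z axes, in that order (R = Rz(yaw) Ry(pitch) Rx(roll)).
In Python, from bench import robot, camera, workorder gives the robot as it stands. The module is installed in compiled form; this text tells all that it offers.
- The arm moves only by the tool jog_arm, never from a script. Its argument "motion" is a list of rows, each a list of 3 entries, a list of its own where there are three numbers: the finger opening in cm, from 0 to 8.54, then the shift along the tool's x, y, z in cm, then the turn about the tool's z in rad. In form: [[fingers, [tx, ty, tz], twist], ...]. A call has 1 to 20 rows; each row shifts and turns the commanded pose from where the row before left it, along the tool's axes as they then stand; what a row does not reach is not made up. A row lasts 1/12 s, in which the tool goes at most 41.7 mm and 7.16 degrees, less where a joint would pass 70% of its speed; a pose out of reach is approached as far as the arm can. A call with a gripper value outside its range is refused whole. The fingers move at their own pace and stop on an object; "squeeze" is the grip in N (left out, the last holds). Time passes only in rows, so rows that do not move let the fingers close. It gives the time, the measured TCP pose, the force, the opening and the grip force at its end, in the units of the state.
- robot.sense(): the state, without advancing time (a new reading comes with each control period).
- camera(name): name is "scene" or "top"; returns a dict with "image" (384x512x3 uint8, red, green, blue), "mtx" (3x3 intrinsics, pixels), "rvec" (rotation vector, rad) and "tvec" (3), from world to camera coordinates, as OpenCV has them. Camera axes: x right, y down, z forward; pixel columns grow to the right and rows downward; lengths in m; the calibration is good to about 2 mm. A picture is of the moment at which its call begins. There is no depth.
- workorder.finish_job(): hands the job in; it is judged then, once.
The state is a dict: "time": time; "joints": joint angles; "qvel": joint speeds; "joint_torque": joint torques, N m; "ee_pos": TCP position; "ee_rot": TCP orientation; "contact_force": force on the tool from outside, world axes, zero at the start; "wrist_torque": the same for the moment, N m; "finger_gap": finger opening in m; "grasp_force": force on a finger pad.
Only numpy, scipy, OpenCV 4.12 (cv2) and the standard library are available. Lean on these libraries where they do the work, as an engineer would, in place of code of your own. Each camera call takes 0.05 s, during which the arm holds its last target. There are 200 camera calls.

## Working session

There is one attempt and no reset: what is moved stays moved. The work goes in short steps, Python scripts to look and compute and a tool call to move; the robot and the scene stay as the last step left them, time stands still between calls to the robot, and variables do not carry over. Pictures are saved under pics/ and viewed, at most 10 in all, crops included, and the job is handed in when it is done.

Besides the shell and the picture viewer there is one more tool, called after "Emit:" in YAML: its name, and indented under it one key for each argument. jog_arm: Moves the arm, as the interface text tells. Its arguments: {"type":"object","properties":{"motion":{"type":"array","items":{"type":"array"}},"squeeze":{"type":"number"}},"required":["motion"]}

```bash
mkdir -p pics; cat > h.py <<'E'
import numpy as np, cv2
from bench import robot, camera, workorder
def ray(c,uv,z):
    R=cv2.Rodrigues(np.array(c["rvec"],float))[0]; t=np.array(c["tvec"],float).ravel()
    p=cv2.undistortPoints(np.array([[uv]],float),np.array(c["mtx"],float),None).ravel()
    d=R.T@np.array([p[0],p[1],1]); o=-R.T@t
    return o+d*(z-o[2])/d[2]
def proj(c,P):
    return cv2.projectPoints(np.array([P],float),np.array(c["rvec"],float),np.array(c["tvec"],float),np.array(c["mtx"],float),None)[0].ravel()
def snap(name,fn,crop=None,s=1):
    c=camera(name); im=c["image"]
    if crop: x0,y0,x1,y1=crop; im=im[y0:y1,x0:x1]
    cv2.imwrite("pics/"+fn,cv2.resize(im[:,:,::-1],None,fx=s,fy=s,interpolation=cv2.INTER_CUBIC)); return c
E
python3 - <<'E'
from h import *
print(robot.sense(), robot.tip_extent)
for n in("scene","top"):
    c=snap(n,n+"0.png",None,1.5); R=cv2.Rodrigues(np.array(c["rvec"]))[0]; print(n,-R.T@np.array(c["tvec"]).ravel(),c["mtx"][0])
E
```

```text
{'time': 0.0, 'joints': array([-1.30869928,  0.3117224 ,  0.01399608,  1.51307117, -0.00440234,
        1.31921868, -0.0271847 ]), 'qvel': array([ 0.0011686 , -0.00060898,  0.00044306,  0.00147464, -0.00129233,
       -0.00034855, -0.00115869]), 'joint_torque': array([ 2.24760283e-04, -3.79916418e+01,  1.46200871e-01, -2.30586290e+01,
        1.22143677e-02,  1.37527604e-02,  1.38767862e-05]), 'ee_pos': array([0.16428128, 0.52404544, 0.20321728]), 'ee_rot': array([-3.13920578e+00,  9.62346036e-05,  2.83788326e+00]), 'contact_force': array([-0.62922684, -0.24369043, -0.87171727]), 'wrist_torque': array([-0.02470676,  0.03989282, -0.01431264]), 'grasp_force': 0.0, 'finger_gap': 0.08579023412551537} 0.011
scene [1.58484571 0.24524974 0.76954833] [421.45133243   0.         256.17798709]
top [ 0.33854857 -0.02705099  1.46799372] [420.08761472   0.         258.67961383]
```

View pics/scene0.png

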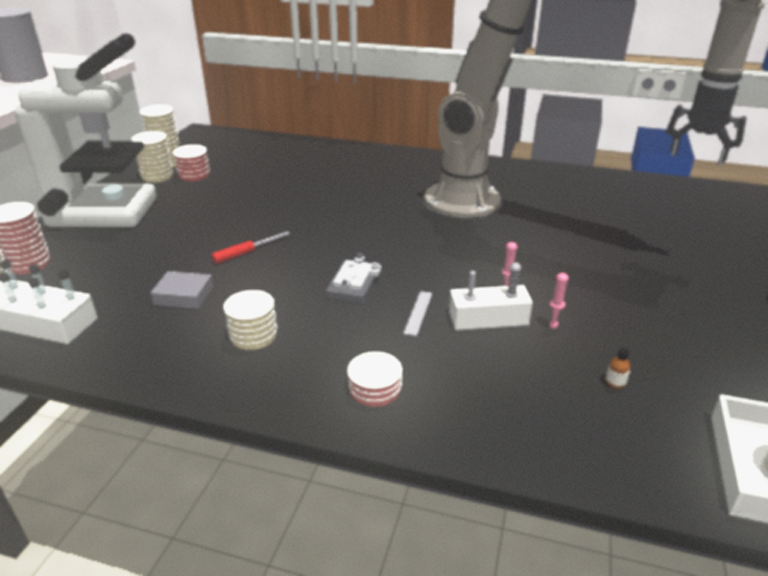

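View pics/top0.png

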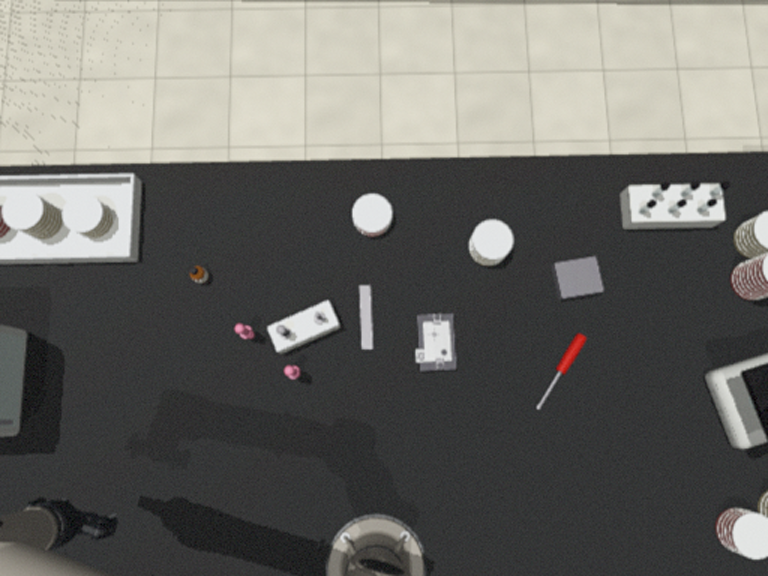

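The scene view shows the white block at about (490,306), with the thick punch at (515,280), the scriber at (472,285) and pink decoys at (510,258) and (560,300). In the top view the block is at (304,327), the punch at about (285,330), and the blank at (436,342) with its ear at bottom left. Next I'll crop in.

```bash
python3 - <<'E'
from h import *
a=camera("top");b=camera("scene")
im=a["image"]; A=cv2.resize(im[190:260,155:235],None,fx=5,fy=5,interpolation=cv2.INTER_CUBIC); B=cv2.resize(im[200:255,265:315],None,fx=7.2,fy=7.2,interpolation=cv2.INTER_CUBIC)[:350]
im=b["image"]; C=cv2.resize(im[155:225,290:385],None,fx=4,fy=4,interpolation=cv2.INTER_CUBIC);D=cv2.resize(im[165:205,210:265],None,fx=6,fy=6,interpolation=cv2.INTER_CUBIC)
W=np.zeros((600,800,3),np.uint8)
W[:350,:400]=A;W[:350,400:760]=B;W[350:600,:380]=C[:250];W[350:590,400:730]=D
cv2.imwrite("pics/crops.png",W[:,:,::-1])
E
```

```text
(no output)
```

View pics/crops.png

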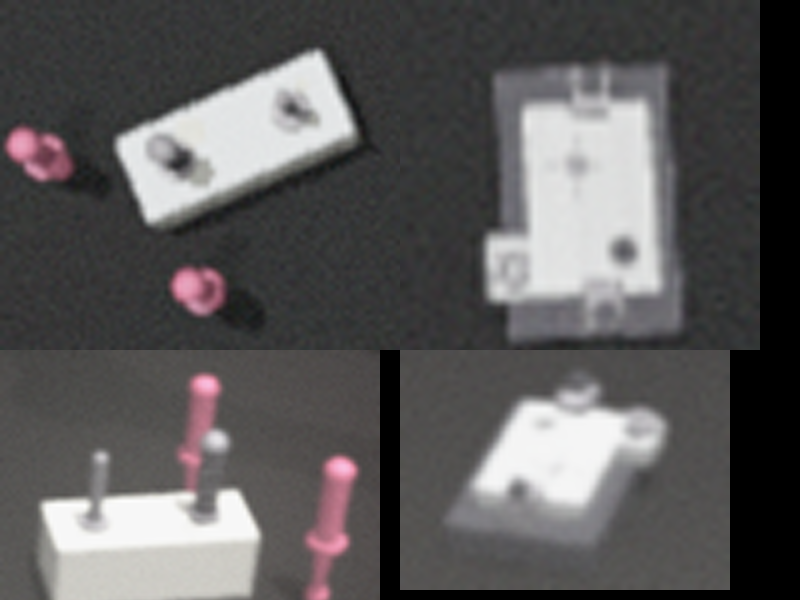

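The crop shows the scribed cross at B (577,164) and the empty hole at (624,250), with the ear at lower left. The punch cap is at A (162,148) and the scriber at about (295,105). In the scene crop the cap is at C (215,90) and the punch collar at (205,165).

```bash
cat >> h.py <<'E'
def tri(cs,uvs):
    A=[];b=[]
    for c,uv in zip(cs,uvs):
        p0=ray(c,uv,0);p1=ray(c,uv,.3);d=(p1-p0)/np.linalg.norm(p1-p0);M=np.eye(3)-np.outer(d,d);A.append(M);b.append(M@p0)
    A=np.vstack(A);b=np.hstack(b);x=np.linalg.lstsq(A,b,rcond=None)[0];return x,np.linalg.norm(A@x-b)
E
python3 - <<'E'
from h import *
a=camera("top");b=camera("scene")
f=lambda x0,y0,s,x,y:(x0+(x+.5)/s-.5,y0+(y+.5)/s-.5)
print("cap",tri([a,b],[f(155,190,5,162,148),f(290,155,4,215,90)]))
S=f(265,200,7.2,177,164);S2=f(210,165,6,558-400,466-350)
print("spot top",ray(a,S,.032),"scene",ray(b,S2,.032),tri([a,b],[S,S2]))
H=ray(a,f(265,200,7.2,224,250),.032);print("hole",H,"dist",np.linalg.norm(H-ray(a,S,.032)))
# subpixel centroids in top
g=cv2.GaussianBlur(a["image"],(0,0),.6).astype(float).mean(2)
def cen(u,v,r):
    u,v=int(round(u)),int(round(v));w=g[v-r:v+r+1,u-r:u+r+1];w=np.clip(np.percentile(w,60)-w,0,None);yy,xx=np.mgrid[v-r:v+r+1,u-r:u+r+1];return (w*xx).sum()/w.sum(),(w*yy).sum()/w.sum()
s2=cen(*S,3);print("spot c",s2,S,ray(a,s2,.032)); h2=cen(*f(265,200,7.2,224,250),2);print("hole c",ray(a,h2,.032))
# aluminium & dark block rectangles
gu=cv2.resize(a["image"],None,fx=8,fy=8,interpolation=cv2.INTER_CUBIC).mean(2)
def rect(th,box,zs):
    x0,y0,x1,y1=[8*k for k in box];m=(gu[y0:y1,x0:x1]>th).astype(np.uint8)
    c=max(cv2.findContours(m,0,2)[0],key=cv2.contourArea);r=cv2.boxPoints(cv2.minAreaRect(c))
    P=np.array([ray(a,((p[0]+x0+.5)/8-.5,(p[1]+y0+.5)/8-.5),zs)[:2] for p in r]);return P
for n,th,box,z in(("dark",70,(272,200,312,255),.02),("block",125,(172,195,232,240),.055)):
    P=rect(th,box,z);print(n,P.round(4).tolist(),P.mean(0),np.linalg.norm(P[1]-P[0]),np.linalg.norm(P[2]-P[1]))
print([ray(a,f(155,190,5,*p),.055)[:2].round(4).tolist() for p in((116,140),(320,50),(358,130),(153,222))])
E
```

```text
cap (array([0.51324783, 0.19235307, 0.12461633]), np.float64(0.0010199264345563139))
spot top [ 0.5072535  -0.14414472  0.032     ] scene [ 0.49912081 -0.14395229  0.032     ] (array([ 0.50635308, -0.14260716,  0.03682667]), np.float64(0.0016748988425247745))
hole [ 0.46573841 -0.16507228  0.032     ] dist 0.04649156611899299
spot c (np.float64(289.21592189260235), np.float64(222.43916635373634)) (289.15277777777777, 222.34722222222223) [ 0.50693143 -0.14435095  0.032     ]
hole c [ 0.46535699 -0.16485621  0.032     ]
dark [[0.557, -0.0952], [0.5601, -0.1939], [0.4259, -0.1955], [0.4229, -0.0984]] [ 0.49145459 -0.14575839] 0.09874094773299259 0.1342829052408842
block [[0.5295, 0.2389], [0.5904, 0.0956], [0.5278, 0.0691], [0.4679, 0.2115]] [0.52888253 0.15377503] 0.15565829774869383 0.0680293299804027
[[0.5285, 0.2341], [0.5875, 0.0959], [0.5319, 0.0704], [0.4724, 0.2086]]
```

Cap height (0.125), block size (150 × 61) and the 46.5 mm hole distance all check out. The punch hole is at about (0.5134, 0.1915). The cleanest closing line, clear of the decoys and scriber, is at about 51°.

Emit:
jog_arm:
  motion:
    - [6,[-2.7,-1.33,0],0]
    - [6,[-2.7,-1.33,0],0]
    - [6,[-2.7,-1.33,0],0]
    - [6,[-2.7,-1.33,0],0]
    - [6,[-2.7,-1.33,0],0]
    - [6,[-2.7,-1.33,0],0]
    - [6,[-2.7,-1.33,0],0]
    - [6,[-2.7,-1.33,0],0]
    - [6,[-2.7,-1.33,0],0]
    - [6,[-2.7,-1.33,0],0]
    - [6,[-2.7,-1.33,0],0]
    - [6,[-2.7,-1.33,0],0]
    - [6,[-2.7,-1.33,0],0]
    - [6,[-2.7,-1.33,0],0]
    - [6,[-2.7,-1.33,0],0]
    - [6,[-2.7,-1.33,0],0]
    - [6,[0,0,0],0.12]
    - [6,[0,0,0],0.12]
    - [6,[0,0,0],0.12]
    - [6,[0,0,0],0]
  squeeze: 40

```text
time: 1.97
ee_pos: [0.5131, 0.1924, 0.2041]
ee_rot: [-3.141, -0.0, 2.475]
contact_force: [-0.5, -0.4, 0.1]
finger_gap: 0.0599
grasp_force: 0.0
```

Emit:
jog_arm:
  motion:
    - [6,[0,0,2.5],0]
    - [6,[0,0,2.5],0]
    - [6,[0,0,2.5],0]
    - [6,[0,0,2.5],0]
    - [6,[0,0,2.3],0]
    - [6,[0,0,0],0]
    - [6,[0,0,0],0]

```text
time: 2.55
ee_pos: [0.512, 0.1924, 0.0805]
ee_rot: [-3.139, -0.001, 2.48]
contact_force: [0.6, -0.3, 0.2]
finger_gap: 0.06
grasp_force: 0.0
```

```bash
python3 - <<'E'
from h import *
print(robot.sense()["contact_force"])
a=camera("top");b=camera("scene")
A=cv2.resize(a["image"][190:260,155:235],None,fx=5,fy=5,interpolation=cv2.INTER_CUBIC)
C=cv2.resize(b["image"][135:225,290:390],None,fx=4,fy=4,interpolation=cv2.INTER_CUBIC)
W=np.zeros((360,800,3),np.uint8);W[:350,:400]=A;W[:,400:]=C
cv2.imwrite("pics/grasp.png",W[:,:,::-1])
E
```

```text
[ 0.610279   -0.28724828  0.15201785]
```

View pics/grasp.png

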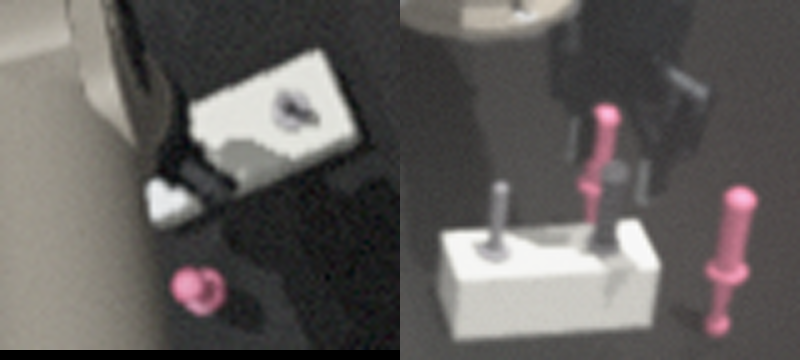

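The fingers straddle the barrel: tips at (573,150) and (643,180), cap at (615,172). Closing now.

Emit:
jog_arm:
  motion:
    - [4,[0,0,0],0]
    - [3,[0,0,0],0]
    - [2,[0,0,0],0]
    - [1,[0,0,0],0]
    - [1,[0,0,0],0]
    - [1,[0,0,0],0]
    - [1,[0,0,0],0]
    - [1,[0,0,0],0]
    - [1,[0,0,0],0]
  squeeze: 60

```text
time: 3.4
ee_pos: [0.514, 0.1928, 0.0827]
ee_rot: [3.14, 0.001, 2.478]
contact_force: [-0.9, -0.7, 6.0]
finger_gap: 0.0172
grasp_force: 58.4
```

Emit:
jog_arm:
  motion:
    - [1,[0,0,-0.5],0]
    - [1,[0,0,-1.5],0]
    - [1,[0,0,-2.0],0]
    - [1,[0,0,-2.0],0]
    - [1,[0,0,-2.0],0]
    - [1,[0,0,-2.0],0]
    - [1,[0,0,-2.0],0]
    - [1,[0,0,-2.0],0]
    - [1,[0,0,-1.0],0]
    - [1,[0,0,0],0]
    - [1,[0,0,0],0]

```text
time: 4.32
ee_pos: [0.5128, 0.1925, 0.2306]
ee_rot: [-3.141, -0.0, 2.478]
contact_force: [-0.3, -0.0, -2.9]
finger_gap: 0.0174
grasp_force: 58.7
```

```bash
python3 - <<'E'
from h import *
s=robot.sense();print(s["contact_force"],s["ee_pos"],s["ee_rot"],s["wrist_torque"])
a=camera("top");b=camera("scene")
A=cv2.resize(a["image"][190:260,155:235],None,fx=5,fy=5,interpolation=cv2.INTER_CUBIC)
C=cv2.resize(b["image"][85:185,290:390],None,fx=4,fy=4,interpolation=cv2.INTER_CUBIC)
W=np.zeros((400,800,3),np.uint8);W[:350,:400]=A;W[:,400:]=C
cv2.imwrite("pics/lift.png",W[:,:,::-1])
E
```

```text
[-0.30631054 -0.01822627 -2.90490483] [0.51276568 0.1924853  0.23062959] [-3.14084604e+00 -4.02834104e-04  2.47794728e+00] [-0.05198834  0.0395123  -0.00509788]
```

View pics/lift.png

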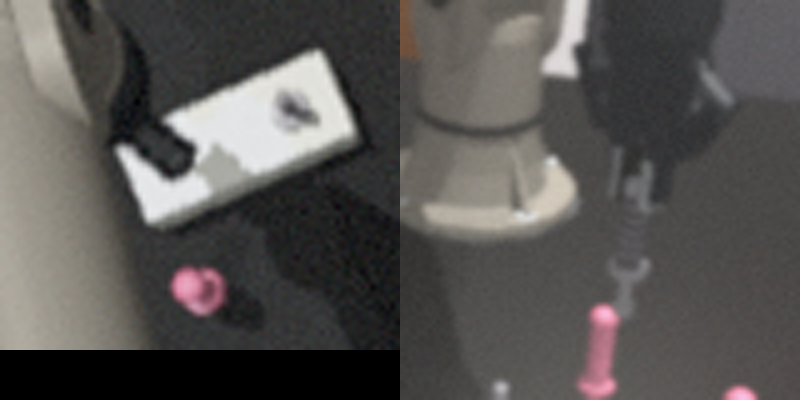

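The fingers at (618–650, 150–210) hold the punch near its upper barrel, with the collar at (628,266) and the foot at about (622,310). I'll check these numbers by projection.

```bash
python3 - <<'E'
from h import *
s=robot.sense();b=camera("scene");x,y,z=s["ee_pos"]
for n,dz in(("tcp",0),("tip",-.011),("grasp",.008),("collar_under if centred",.008-.034),("captop",.008+.038)):
    u=proj(b,[x,y,z+dz]);print(n,((u-[290,85])*4+[400,0]).round(0))
# collar/foot heights from the image at ee x,y along the vertical line
for v in (175,210,266,312):
    zs=np.linspace(.08,.3,441);vv=[(proj(b,[x,y,q])[1]-85)*4 for q in zs];print(v,zs[np.argmin(abs(np.array(vv)-v))].round(4))
E
```

```text
tcp [630. 239.]
tip [628. 253.]
grasp [631. 228.]
collar_under if centred [625. 272.]
captop [638. 178.]
175 0.2775
210 0.2515
266 0.208
312 0.171
```

The punch sits in the fingers as expected: cap top at 0.2775 against 0.2766 predicted, and the foot about 35 mm below the collar. Next I go above the spot, aiming at (0.507, −0.1443). The two independent top-view estimates of it agree.

Emit:
jog_arm:
  motion:
    - [1,[-0.8,-1.1,0],0]
    - [1,[-1.6,-2.1,0],0]
    - [1,[-1.6,-2.1,0],0]
    - [1,[-1.6,-2.1,0],0]
    - [1,[-1.6,-2.1,0],0]
    - [1,[-1.6,-2.1,0],0]
    - [1,[-1.6,-2.1,0],0]
    - [1,[-1.6,-2.1,0],0]
    - [1,[-1.6,-2.1,0],0]
    - [1,[-1.6,-2.1,0],0]
    - [1,[-1.6,-2.1,0],0]
    - [1,[-1.6,-2.1,0],0]
    - [1,[-1.6,-2.1,0],0]
    - [1,[-0.28,-0.59,0],0]
    - [1,[0,0,2.5],0]
    - [1,[0,0,2.5],0]
    - [1,[0,0,2.5],0]
    - [1,[0,0,2.5],0]
    - [1,[0,0,1.0],0]
    - [1,[0,0,0],0]

```text
time: 6.13
ee_pos: [0.5038, -0.1436, 0.1182]
ee_rot: [-3.138, -0.007, 2.477]
contact_force: [-0.0, 0.3, -1.9]
finger_gap: 0.0178
grasp_force: 58.9
```

```bash
python3 - <<'E'
from h import *
s=robot.sense();print(s["contact_force"],s["ee_pos"],s["ee_rot"],s["wrist_torque"])
a=camera("top");b=camera("scene")
A=cv2.resize(a["image"][195:255,260:320],None,fx=6,fy=6,interpolation=cv2.INTER_CUBIC)
C=cv2.resize(b["image"][125:205,205:285],None,fx=5,fy=5,interpolation=cv2.INTER_CUBIC)
W=np.zeros((400,800,3),np.uint8);W[:360,:360]=A;W[:,400:]=C
cv2.imwrite("pics/over.png",W[:,:,::-1])
x,y,z=s["ee_pos"]
for dz in(-.061,-.026,-.020,.046):
    u=proj(b,[x,y,z+dz]);print(dz,((u-[205,125]+.5)*5+[400,0]).round(1))
print("spot pred",((proj(b,[.507,-.1443,.032])-[205,125]+.5)*5+[400,0]).round(1))
print("spot pred top",((proj(a,[.507,-.1443,.032])-[260,195]+.5)*6).round(1))
E
```

```text
[-0.0221408   0.28650964 -1.88947724] [ 0.50378493 -0.14362724  0.11816773] [-3.13797794 -0.00696442  2.47724918] [ 0.02832574  0.0480349  -0.02480865]
-0.061 [554.1 267.8]
-0.026 [552.6 220.7]
-0.02 [552.3 212.5]
0.046 [549.1 119.3]
spot pred [552.7 303.3]
spot pred top [178.2 167.5]
```

View pics/over.png

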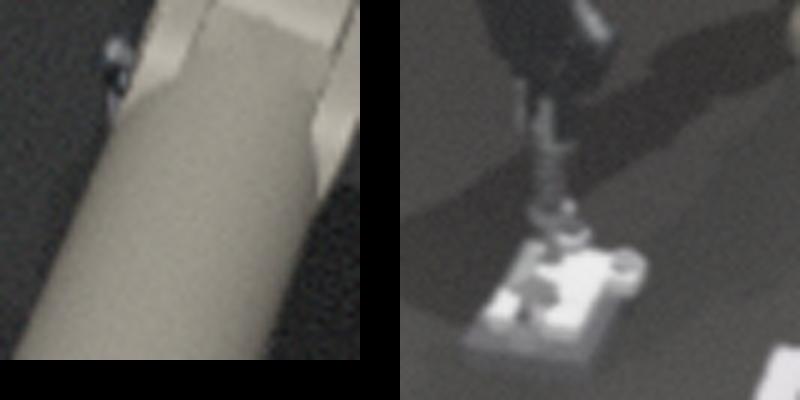

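The punch hovers over the blank: collar at (548,215), foot about (550,255), blank top from (530,245) to (600,330). I'll check the scene view's offset using known features, the empty hole and the spacer.

```bash
python3 - <<'E'
from h import *
b=camera("scene");a=camera("top")
im=cv2.imread("pics/scene0.png");
f=lambda P:((proj(b,P)-[210,165]+.5)*6+[400,350]).round(1)
print("hole",f([.4655,-.1650,.032]),"spot",f([.507,-.1443,.032]))
t=.056;c=np.array([.4915,-.1505]);R=np.array([[np.cos(t),-np.sin(t)],[np.sin(t),np.cos(t)]])
for n,q,z in(("blk++",(65,42),20),("blk+-",(65,-42),20),("blk--",(-65,-42),20),("blk-+",(-65,42),20),("spot",(16,6),32),("hole?",(-26,-13),32),("clamp+",(45,4),46),("clamp-",(-45,4),46)):
    p=c+R@np.array(q)/1e3;P=[*p,z/1e3];u=(proj(a,P)-[265,200]+.5)*7.2+[400,0];print(n,p.round(4),"scene",f(P),"top",u.round(1))
E
```

```text
hole [541.9 429.3] spot [553.2 474. ]
blk++ [ 0.554  -0.1049] scene [596.2 551.6] top [491.3  72.9]
blk+- [ 0.5587 -0.1888] scene [442.5 531.2] top [664.   59.8]
blk-- [ 0.429  -0.1961] scene [511.9 406.7] top [689.9 328.5]
blk-+ [ 0.4243 -0.1122] scene [655.1 424.2] top [514.5 342.1]
spot [ 0.5071 -0.1436] scene [554.3 474.3] top [576.4 164.8]
hole? [ 0.4663 -0.1649] scene [541.6 430. ] top [624.2 249.4]
clamp+ [ 0.5362 -0.144 ] scene [535.1 480.6] top [577.4 100.3]
clamp- [ 0.4463 -0.149 ] scene [579.7 394.6] top [594.6 289.8]
```

Emit:
jog_arm:
  motion:
    - [1,[0,0,0],0]
    - [1,[0,0,0],0]
    - [1,[0,0,0],0]

```text
time: 6.58
ee_pos: [0.5078, -0.1444, 0.1222]
ee_rot: [3.141, 0.002, 2.478]
contact_force: [0.2, 0.1, -1.6]
finger_gap: 0.0173
grasp_force: 58.9
```

```bash
python3 - <<'E'
from h import *
s=robot.sense();b=camera("scene");x,y,z=s["ee_pos"];print(s["ee_pos"])
ims=[b["image"].astype(float)]+[camera("scene")["image"].astype(float) for _ in range(5)]
im=np.mean(ims,0).astype(np.uint8)
C=cv2.resize(im[140:200,205:265],None,fx=10,fy=10,interpolation=cv2.INTER_CUBIC)
f=lambda P:((proj(b,P)-[205,140]+.5)*10).round(1)
for dz in(-.061,-.026,-.020,.0,.02,.036,.046):print(dz,f([x,y,z+dz]))
print("hole",f([.4655,-.165,.032]),"spot",f([.507,-.1443,.032]))
cv2.imwrite("pics/z.png",cv2.convertScaleAbs(C[:,:,::-1],alpha=1.3))
E
```

```text
[ 0.50783599 -0.14435025  0.12219554]
-0.061 [301.7 381. ]
-0.026 [298.4 286.3]
-0.02 [297.8 269.8]
0.0 [295.9 214.2]
0.02 [293.9 157.6]
0.036 [292.4 111.6]
0.046 [291.3  82.5]
hole [286.6 382.1] spot [305.3 456.6]
```

View pics/z.png

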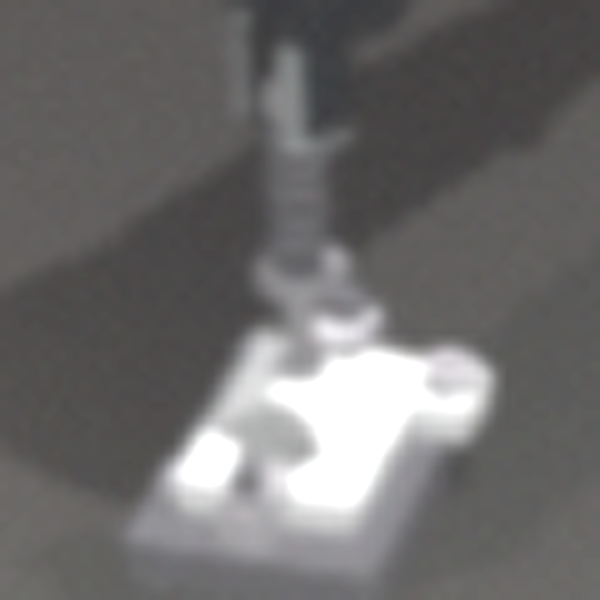

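The barrel centre is at column 300 against 296 predicted, the same sideways bias the blank's features show, so the punch is over the spot to within about 1 mm. Descending carefully to feel contact.

Emit:
jog_arm:
  motion:
    - [1,[0.06,-0.05,0.4],0]
    - [1,[0,0,0.4],0]
    - [1,[0,0,0.2],0]
    - [1,[0,0,0.2],0]
    - [1,[0,0,0.1],0]
    - [1,[0,0,0.1],0]
    - [1,[0,0,0],0]
    - [1,[0,0,0],0]
    - [1,[0,0,0],0]

```text
time: 7.63
ee_pos: [0.5065, -0.1442, 0.1074]
ee_rot: [3.141, 0.0, 2.478]
contact_force: [0.3, -0.6, -2.2]
finger_gap: 0.0175
grasp_force: 58.9
```

Emit:
jog_arm:
  motion:
    - [1,[0,0,0.1],0]
    - [1,[0,0,0.1],0]
    - [1,[0,0,0.1],0]
    - [1,[0,0,0.1],0]
    - [1,[0,0,0],0]
    - [1,[0,0,0],0]

```text
time: 8.13
ee_pos: [0.5063, -0.1442, 0.1032]
ee_rot: [-3.142, -0.0, 2.478]
contact_force: [0.2, -0.4, -2.2]
finger_gap: 0.0176
grasp_force: 58.9
```

Emit:
jog_arm:
  motion:
    - [1,[0,0,0.1],0]
    - [1,[0,0,0.1],0]
    - [1,[0,0,0.1],0]
    - [1,[0,0,0],0]
    - [1,[0,0,0],0]

```text
time: 8.55
ee_pos: [0.5063, -0.1441, 0.1002]
ee_rot: [-3.142, -0.0, 2.478]
contact_force: [0.7, -0.6, -2.1]
finger_gap: 0.017
grasp_force: 58.9
```

Emit:
jog_arm:
  motion:
    - [1,[0,0,0.1],0]
    - [1,[0,0,0.1],0]
    - [1,[0,0,0],0]
    - [1,[0,0,0],0]

```text
time: 8.88
ee_pos: [0.5063, -0.1442, 0.0982]
ee_rot: [-3.141, -0.0, 2.478]
contact_force: [0.1, 0.3, -1.6]
finger_gap: 0.0173
grasp_force: 58.9
```

Emit:
jog_arm:
  motion:
    - [1,[0,0,0.1],0]
    - [1,[0,0,0.1],0]
    - [1,[0,0,0],0]
    - [1,[0,0,0],0]

```text
time: 9.22
ee_pos: [0.5063, -0.1442, 0.0962]
ee_rot: [-3.142, -0.0, 2.478]
contact_force: [-1.1, 0.1, -2.2]
finger_gap: 0.0174
grasp_force: 58.9
```

Emit:
jog_arm:
  motion:
    - [1,[0,0,0.1],0]
    - [1,[0,0,0.1],0]
    - [1,[0,0,0],0]
    - [1,[0,0,0],0]

```text
time: 9.55
ee_pos: [0.5063, -0.1442, 0.0942]
ee_rot: [-3.142, -0.0, 2.478]
contact_force: [0.4, -0.2, -2.6]
finger_gap: 0.0174
grasp_force: 58.9
```

Emit:
jog_arm:
  motion:
    - [1,[-0.05,0.04,0.1],0]
    - [1,[0,0,0.1],0]
    - [1,[0,0,0],0]
    - [1,[0,0,0],0]

```text
time: 9.88
ee_pos: [0.5076, -0.1445, 0.0929]
ee_rot: [3.141, 0.001, 2.478]
contact_force: [-0.4, 0.0, 2.3]
finger_gap: 0.0174
grasp_force: 59.2
```

Emit:
jog_arm:
  motion:
    - [1,[0,0,0.1],0]
    - [1,[0,0,0.1],0]
    - [1,[0,0,0],0]
    - [1,[0,0,0],0]

```text
time: 10.22
ee_pos: [0.5079, -0.1446, 0.0912]
ee_rot: [3.141, 0.002, 2.478]
contact_force: [0.0, -0.3, 5.8]
finger_gap: 0.0175
grasp_force: 59.5
```

Emit:
jog_arm:
  motion:
    - [1,[0,0,0.1],0]
    - [1,[0,0,0.1],0]
    - [1,[0,0,0],0]
    - [1,[0,0,0],0]

```text
time: 10.55
ee_pos: [0.5085, -0.1449, 0.09]
ee_rot: [3.14, 0.003, 2.478]
contact_force: [-0.9, -0.5, 8.0]
finger_gap: 0.0171
grasp_force: 59.7
```

Contact came at about z = 0.0937, rising about 2 N/mm. I correct the 1.5 mm x-drift while pressing on in small steps.

Emit:
jog_arm:
  motion:
    - [1,[0.1,-0.08,0.05],0]
    - [1,[0,0,0.05],0]
    - [1,[0,0,0],0]
    - [1,[0,0,0],0]

```text
time: 10.88
ee_pos: [0.5079, -0.1449, 0.0894]
ee_rot: [3.139, 0.004, 2.478]
contact_force: [0.3, 0.4, 9.7]
finger_gap: 0.0176
grasp_force: 59.8
```

Emit:
jog_arm:
  motion:
    - [1,[0,0,0.05],0]
    - [1,[0,0,0],0]
    - [1,[0,0,0],0]

```text
time: 11.13
ee_pos: [0.508, -0.145, 0.0891]
ee_rot: [3.139, 0.005, 2.478]
contact_force: [-0.7, -0.5, 10.0]
finger_gap: 0.0174
grasp_force: 59.9
```

Emit:
jog_arm:
  motion:
    - [1,[0.1,0,0.05],0]
    - [1,[0,0,0],0]
    - [1,[0,0,0],0]

```text
time: 11.38
ee_pos: [0.5076, -0.1446, 0.0889]
ee_rot: [3.139, 0.006, 2.478]
contact_force: [-0.4, 0.1, 11.5]
finger_gap: 0.0174
grasp_force: 59.9
```

Emit:
jog_arm:
  motion:
    - [1,[0,0,0.05],0]
    - [1,[0,0,0],0]
    - [1,[0,0,0],0]

```text
time: 11.63
ee_pos: [0.5077, -0.1447, 0.0885]
ee_rot: [3.139, 0.006, 2.478]
contact_force: [-0.1, -0.4, 11.3]
finger_gap: 0.0175
grasp_force: 60.0
```

Emit:
jog_arm:
  motion:
    - [1,[0,0,0.05],0]
    - [1,[0,0,0],0]
    - [1,[0,0,0],0]

```text
time: 11.88
ee_pos: [0.5079, -0.1447, 0.0882]
ee_rot: [3.139, 0.006, 2.478]
contact_force: [0.2, -0.6, 11.8]
finger_gap: 0.0175
grasp_force: 60.0
```

Emit:
jog_arm:
  motion:
    - [1,[0,0,0.05],0]
    - [1,[0,0,0],0]
    - [1,[0,0,0],0]

```text
time: 12.13
ee_pos: [0.5075, -0.1445, 0.0873]
ee_rot: [3.139, 0.005, 2.478]
contact_force: [-0.5, -0.4, 7.3]
finger_gap: 0.0173
grasp_force: 59.5
```

It snapped: force dropped 4.5 N and z advanced. Lift straight up and go back.

Emit:
jog_arm:
  motion:
    - [1,[0,0,0],0]
    - [1,[0,0,-0.5],0]
    - [1,[0,0,-0.5],0]
    - [1,[0,0,-1.3],0]
    - [1,[0,0,-2],0]
    - [1,[0,0,-2],0]
    - [1,[0,0,-2],0]
    - [1,[0,0,-2],0]
    - [1,[0,0,-2],0]
    - [1,[0,0,-2],0]
    - [1,[0,0,0],0]
    - [1,[0,0,0],0]

```text
time: 13.13
ee_pos: [0.505, -0.1437, 0.2276]
ee_rot: [3.141, 0.001, 2.478]
contact_force: [-0.5, -0.7, -2.9]
finger_gap: 0.0174
grasp_force: 58.9
```

Emit:
jog_arm:
  motion:
    - [1,[0.8,1.1,0],0]
    - [1,[1.6,2.1,0],0]
    - [1,[1.6,2.1,0],0]
    - [1,[1.6,2.1,0],0]
    - [1,[1.6,2.1,0],0]
    - [1,[1.6,2.1,0],0]
    - [1,[1.6,2.1,0],0]
    - [1,[1.6,2.1,0],0]
    - [1,[1.6,2.1,0],0]
    - [1,[1.6,2.1,0],0]
    - [1,[1.6,2.1,0],0]
    - [1,[1.6,2.1,0],0]
    - [1,[1.6,2.1,0],0]
    - [1,[0.2,0.5,0],0]
    - [1,[0,0,0],0]
    - [1,[0,0,0],0]
    - [1,[0,0,0],0]
    - [1,[0,0,0],0]

```text
time: 14.63
ee_pos: [0.511, 0.1896, 0.2273]
ee_rot: [-3.14, 0.0, 2.475]
contact_force: [-0.4, -0.1, -3.3]
finger_gap: 0.0177
grasp_force: 58.9
```

```bash
python3 - <<'E'
from h import *
s=robot.sense();b=camera("scene");a=camera("top");x,y,z=s["ee_pos"];print(s["ee_pos"],s["contact_force"])
C=cv2.resize(b["image"][80:190,290:370],None,fx=5,fy=5,interpolation=cv2.INTER_CUBIC)
B=cv2.resize(a["image"][200:255,265:315],None,fx=7.2,fy=7.2,interpolation=cv2.INTER_CUBIC)
f=lambda P:((proj(b,P)-[290,80]+.5)*5).round(1)
for dz in(-.061,-.026,0,.046):print(dz,f([x,y,z+dz]))
print("hole mouth",f([.5134,.192,.055]))
W=np.zeros((550,800,3),np.uint8);W[:550,:400]=C;W[:396,420:780]=B
cv2.imwrite("pics/back.png",W[:,:,::-1])
E
```

```text
[0.51100291 0.18961688 0.22731511] [-0.35562496 -0.1137895  -3.32663453]
-0.061 [272.  423.4]
-0.026 [279.1 369.4]
0 [284.6 328.1]
0.046 [294.5 252.5]
hole mouth [254.3 587. ]
```

View pics/back.png

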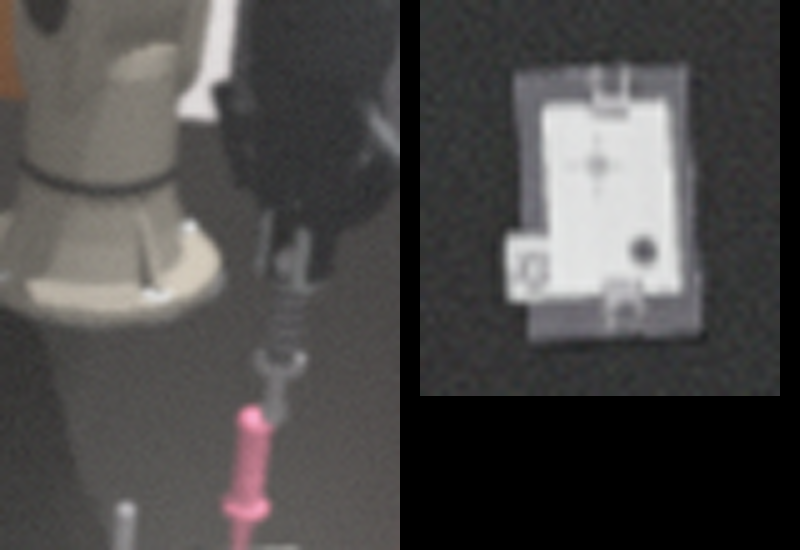

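The punch hangs straight: cap (290,255), collar (281,361) and foot (273,415) all on the prediction. The spot is at (598,165). I compare the plug before and after.

```bash
python3 - <<'E'
import cv2
a=cv2.imread("pics/crops.png").mean(2)[:350,400:760];b=cv2.imread("pics/back.png").mean(2)[:350,420:780]
for n,(u,v) in(("spot",(177,164)),("hole",(224,250)),("alu",(200,210))):
    print(n,[(g[v-7:v+8,u-7:u+8].mean().round(1),g[v-14:v+15,u-14:u+15].min()) for g in(a,b)])
E
```

```text
spot [(np.float64(178.8), np.float64(168.0)), (np.float64(182.0), np.float64(171.33333333333334))]
hole [(np.float64(110.1), np.float64(92.0)), (np.float64(110.4), np.float64(92.0))]
alu [(np.float64(222.3), np.float64(220.66666666666666)), (np.float64(222.7), np.float64(220.66666666666666))]
```

Emit:
jog_arm:
  motion:
    - [1,[-0.04,0.34,1.5],0]
    - [1,[0,0,1.5],0]
    - [1,[0,0,0],0]
    - [1,[0,0,0],0]
    - [1,[0,0,0],0]

```text
time: 15.15
ee_pos: [0.5139, 0.194, 0.1986]
ee_rot: [3.141, 0.001, 2.477]
contact_force: [1.2, -0.4, -2.1]
finger_gap: 0.0174
grasp_force: 58.9
```

```bash
python3 - <<'E'
from h import *
L=[camera("top") for _ in range(16)];a=L[0]
g=np.mean([c["image"].astype(float).mean(2) for c in L],0)
w=g[217:229,284:296];print(w.round(0).astype(int))
def cen(u,v,r):
    w=g[v-r:v+r+1,u-r:u+r+1];w=np.clip(215-w,0,None);yy,xx=np.mgrid[v-r:v+r+1,u-r:u+r+1];return (w*xx).sum()/w.sum(),(w*yy).sum()/w.sum()
for r in(1,2,3,4):
    p=cen(289,222,r);print(r,p,ray(a,p,.031)[:2])
E
```

```text
[[222 224 225 225 224 222 223 222 222 222 222 222]
 [222 224 225 225 224 216 222 223 223 223 222 221]
 [222 223 225 225 223 209 220 223 222 223 221 221]
 [222 224 225 225 223 211 220 223 222 223 221 221]
 [222 223 224 221 211 199 206 220 222 223 222 221]
 [222 217 216 214 193 177 180 208 214 221 222 221]
 [222 215 215 217 197 179 182 206 212 221 222 221]
 [222 223 224 224 213 196 205 219 222 223 222 221]
 [223 224 225 225 224 211 219 223 222 223 222 221]
 [223 224 225 226 224 209 218 222 222 222 222 222]
 [223 224 225 225 224 214 219 222 222 223 223 222]
 [224 224 224 225 225 222 222 222 222 223 223 222]]
1 (np.float64(289.15741377616195), np.float64(222.27218237201535)) [ 0.50763004 -0.14425111]
2 (np.float64(289.26961517273946), np.float64(222.45667742189343)) [ 0.50698435 -0.14461532]
3 (np.float64(289.29648166131324), np.float64(222.41816687831476)) [ 0.50711554 -0.14471233]
4 (np.float64(289.2899196493791), np.float64(222.49744338933525)) [ 0.50684201 -0.14468034]
```

The spot is at (0.507, −0.1446) and I pressed within 1 mm of it. Now to insert.

Emit:
jog_arm:
  motion:
    - [1,[-0.08,-0.19,1.5],0]
    - [1,[0,0,2.0],0]
    - [1,[0,0,2.0],0]
    - [1,[0,0,1.5],0]
    - [1,[0,0,0.5],0]
    - [1,[0,0,0.2],0]
    - [1,[0,0,0],0]
    - [1,[0,0,0],0]
    - [1,[0,0,0],0]

```text
time: 16.7
ee_pos: [0.5139, 0.1928, 0.1222]
ee_rot: [3.139, 0.001, 2.478]
contact_force: [0.9, 0.8, -2.5]
finger_gap: 0.0173
grasp_force: 58.9
```

Emit:
jog_arm:
  motion:
    - [1,[0,0,0.3],0]
    - [1,[0,0,0.3],0]
    - [1,[0,0,0.3],0]
    - [1,[0,0,0],0]
    - [1,[0,0,0],0]

```text
time: 17.12
ee_pos: [0.5125, 0.1923, 0.1115]
ee_rot: [-3.141, -0.0, 2.478]
contact_force: [-0.0, -0.1, -2.2]
finger_gap: 0.0176
grasp_force: 58.9
```

Foot is in the hole without contact; continue down.

Emit:
jog_arm:
  motion:
    - [1,[0,0,0.4],0]
    - [1,[0,0,0.4],0]
    - [1,[0,0,0.4],0]
    - [1,[0,0,0.4],0]
    - [1,[0,0,0.4],0]
    - [1,[0,0,0.2],0]
    - [1,[0,0,0],0]
    - [1,[0,0,0],0]

```text
time: 17.78
ee_pos: [0.5128, 0.1924, 0.0897]
ee_rot: [-3.141, -0.0, 2.478]
contact_force: [0.3, 0.3, -2.7]
finger_gap: 0.0173
grasp_force: 58.9
```

Emit:
jog_arm:
  motion:
    - [1,[0,0,0.1],0]
    - [1,[0,0,0.1],0]
    - [1,[0,0,0.1],0]
    - [1,[0,0,0],0]
    - [1,[0,0,0],0]

```text
time: 18.2
ee_pos: [0.5128, 0.1924, 0.0868]
ee_rot: [-3.142, -0.0, 2.478]
contact_force: [0.6, -0.2, -2.5]
finger_gap: 0.0171
grasp_force: 58.9
```

Emit:
jog_arm:
  motion:
    - [1,[0,0,0.1],0]
    - [1,[0,0,0.1],0]
    - [1,[0,0,0.1],0]
    - [1,[0,0,0],0]
    - [1,[0,0,0],0]

```text
time: 18.62
ee_pos: [0.5127, 0.1924, 0.0837]
ee_rot: [-3.141, -0.0, 2.478]
contact_force: [-0.1, 0.3, -2.0]
finger_gap: 0.0174
grasp_force: 58.9
```

Emit:
jog_arm:
  motion:
    - [1,[0,0,0.1],0]
    - [1,[0,0,0.1],0]
    - [1,[0,0,0],0]
    - [1,[0,0,0],0]

```text
time: 18.95
ee_pos: [0.5134, 0.1924, 0.0827]
ee_rot: [3.14, 0.001, 2.478]
contact_force: [-1.8, -1.6, 4.3]
finger_gap: 0.0174
grasp_force: 59.4
```

Seated at the same height as at the grasp (0.0827). Release, then rise.

Emit:
jog_arm:
  motion:
    - [1.8,[0,0,0],0]
    - [2.2,[0,0,0],0]
    - [2.8,[0,0,0],0]
    - [3.5,[0,0,0],0]
    - [4.5,[0,0,0],0]
    - [5.5,[0,0,0],0]
    - [6,[0,0,0],0]
    - [6,[0,0,0],0]
    - [6,[0,0,0],0]
    - [6,[0,0,-0.5],0]
    - [6,[0,0,-1.5],0]
    - [6,[0,0,-2],0]
    - [6,[0,0,-2.5],0]
    - [6,[0,0,-2.5],0]
    - [6,[0,0,-2.5],0]
    - [6,[0,0,-2.5],0]
    - [6,[0,0,-2.5],0]
    - [6,[0,0,0],0]
    - [6,[0,0,0],0]

```text
time: 20.53
ee_pos: [0.514, 0.1926, 0.2489]
ee_rot: [3.138, 0.002, 2.478]
contact_force: [0.1, -0.2, -1.0]
finger_gap: 0.06
grasp_force: 0.0
```

```bash
python3 - <<'E'
from h import *
s=robot.sense();b=camera("scene");a=camera("top")
C=cv2.resize(b["image"][135:225,290:390],None,fx=4,fy=4,interpolation=cv2.INTER_CUBIC)
A=cv2.resize(a["image"][190:260,155:235],None,fx=5,fy=5,interpolation=cv2.INTER_CUBIC)
f=lambda P:((proj(b,P)-[290,135]+.5)*4+[400,0]).round(1)
print("pred cap, collar",f([.5134,.192,.127]),f([.5134,.192,.058]))
W=np.zeros((360,800,3),np.uint8);W[:350,:400]=A;W[:,400:]=C
cv2.imwrite("pics/end.png",W[:,:,::-1])
E
```

```text
pred cap, collar [614.3 167.8] [603.9 246.3]
```

View pics/end.png

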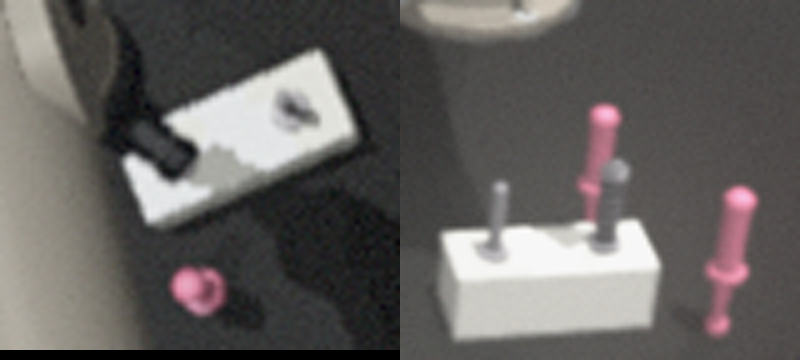

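The punch stands home in its hole, with cap (615,170) and collar (605,243) as predicted. The gripper is clear and the neighbours are untouched.

```bash
python3 -c "
from bench import workorder
print(workorder.finish_job())"
```

```text
the job is handed in; nothing more can be done
None
```

The punch snapped on the scribed spot, pressed within about 1 mm of it, is back upright on its collar in its own hole and released, and the job is handed in; the depth of the mark could not be confirmed from the pictures.

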